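# Point the selector arm at the gauge, then open the feed cock

## Robot

A 7-joint arm with a two-finger parallel gripper is mounted at the origin on the work surface. World frame = base frame: x ahead of the robot, y to its left, z up, the work surface at z = 0. Lengths are in m, angles in rad, forces in N, time in s.
With the tool pointing down it reaches from about 0.4 to 0.85 m from the base axis. Payload 10.4 kg.
Tool frame: the origin (TCP) lies on the centre line of the jaws, within the pads' length; the fingertips stand r.finger_overhang ahead of it and the grasp point (between the pads) lies 5 mm behind it (r.finger_overhang is the distance from the TCP to the fingertips, in m); z points along the fingers, y is the line along which they close (so a half turn about z gives the same grasp; the last joint's range is limited). The gripper opens to 87 mm and grips with 3 to 60 N. Pads are 19 mm wide; open, the fingers measure 117 mm over their backs; the gripper's body (75 mm by 190 mm) begins 51 mm behind the grasp point.
Start: joints at [1.309, 0.332, -0.065, 1.46, 0.022, 1.35, -0.088], TCP at [0.148, -0.607, 0.237] pointing down, gripper open.
Joint ranges: [-2.6, 2.6], [-0.5, 2.12], [-1.47, 1.34], [0.16, 2.42], [-1.27, 4.41], [0.06, 2.06], [-2.6, 2.6]. Speed limits (rad/s): [2.22, 2.22, 2.79, 2.79, 3.14, 3.14, 3.14].

## Interface

Orientations are given as a unit quaternion [x, y, z, w].
In Python, from bench import read_state, viewer, r gives the robot as it stands.
- The arm moves only by the tool carry_out, never from a script. Its argument "moves" is a list of rows, each a list of 6 numbers: the shift along the tool's x, y, z in units of 40 mm (1.0 is 40 mm), then the turn, a rotation vector about the tool's x, y, z in units of 8 degrees (1.0 is 8 degrees). A call has 1 to 20 rows; each row shifts and turns the commanded pose from where the row before left it, along the tool's axes as they then stand; what a row does not reach is not made up. A row lasts 1/8 s, in which the tool goes at most 62.5 mm and 10.7 degrees, less where a joint would pass 70% of its speed; a pose out of reach is approached as far as the arm can. A call is refused whole if a number of a shift passes 1 or a number of a turn 1, either way. A call with a gripper value outside its range is refused whole. "fingers" is the finger opening in mm, from 0 to 87, set as the call begins (left out, the last holds). The fingers move at their own pace and stop on an object; "force" is the grip in N (left out, the last holds). Time passes only in rows, so rows that do not move let the fingers close. It gives the time, the measured TCP pose, the force, the opening and the grip force at its end, in the units of the state.
- read_state(): the state, without advancing time (a new reading comes with each control period).
- viewer.camera(name): name is "scene" or "top"; returns a dict with "pixels" (480x640x3 uint8, red, green, blue), "range_z" (480x640 float32, m along the optical axis (not along the pixel's ray), 0 where there is no reading), "fx", "fy", "cx", "cy" (pixels), "k1" (the pictures are not rectified: a ray, as slopes to the right and down, at radius r is drawn at 1 + k1 r^2 times it, then the intrinsics apply), "xyz" and "orientation" of the camera in the world. Camera axes: x right, y down, z forward; pixel columns grow to the right and rows downward; lengths in m; the calibration is good to about 2 mm. A picture is of the moment at which its call begins.
- r.close_job(): hands the job in; it is judged then, once.
The state is a dict: "time": time; "joint_positions": joint angles; "joint_vel": joint speeds; "joint_torque": joint torques, N m; "ee_pos": TCP position; "eef_rot": TCP orientation; "ft_force": force on the tool from outside, world axes, zero at the start; "torque": the same for the moment, N m; "width": finger opening in m; "grip_force": force on a finger pad.
Only numpy, scipy, OpenCV 4.12 (cv2) and the standard library are available. Lean on these libraries where they do the work, as an engineer would, in place of code of your own. Each camera call takes 0.05 s, during which the arm holds its last target. There are 200 camera calls.

## Task

On the grey test manifold, push the red selector arm round with a fingertip until it points straight at the round pressure gauge, whichever port that sits on. Only then push the yellow lever of the feed cock round until it is fully open against its stop, in line with the pipe. Use pushes only: do not pinch the arm or the lever, do not knock the gauge, leave the loose parts where they are, and finish clear of everything.

Things in the scene. Friction and masses are not known exactly. Their poses are not given: they have to be found in the camera images.
- manifold: grey plate fixed to the bench, 300 (x) by 540 (y) by 20 mm; origin under its middle, x away from the robot, y left. In mm: selector axis at x -50, y 105, brass cock's axis at x -50, y -155, a pipe along y joins them (tops above the bench: pipe 45, hub 70, cock 70). Three ports 175 mm from the selector axis at -0.75, 0, +0.75 rad from x; a flat strip (top 27 mm) leads to each
- selector_axis (a point): point on the selector's upright turning axis, 80 mm above the bench, at the arm's mid height; fixed to the manifold, with its axes
- selector_tip (a point): pointed end of the red selector arm, 125 mm from the axis; x along the arm outwards, y left, z up. The arm is a level bar 16 mm wide, 70 to 90 mm above the bench; hub radius 17 mm, bolt up to 98 mm. Between 45 and 130 mm from the axis only the strips lie below it, so a finger can stand beside it with its end 35 to 65 mm above the bench
- selector (a joint): angle of the red arm (rad): 0 along the manifold's x axis, growing counterclockwise seen from above, stops at -1.1 and 1.1. Stiff (about 0.22 N m), it stays where it is left; the three ports lie at -0.75, 0 and +0.75
- gauge: pressure gauge lying face up on one of the three ports: black round case 64 mm in diameter with a white dial and red needle, its case from 40 to 64 mm above the bench and the dial's top detail at 67 mm; fixed; origin on its centre line, 28 mm above the bench. The arm's end passes 18 mm short of its case
- blank_plug: brass hexagon blanking plug on another port, 34 mm across corners, top 48 mm above the bench; fixed; origin on its centre line, 28 mm above the bench
- blue_cap: blue round cap on the remaining port, 38 mm in diameter, top 54 mm above the bench; fixed; origin on its centre line, 28 mm above the bench
- cock_axis (a point): point on the feed cock's upright turning axis, 80 mm above the bench, at the lever's mid height; fixed to the manifold, with its axes
- cock_tip (a point): pointed end of the yellow cock lever, 105 mm from the axis; x along the lever outwards, y left, z up. The lever is a level bar 16 mm wide, 70 to 90 mm above the bench; hub radius 17 mm, bolt up to 98 mm
- cock (a joint): angle of the yellow lever (rad): 0 shut (along the manifold's x axis, across the pipe), growing clockwise seen from above; the stop at 1.57 is fully open (along the manifold's -y, in line with the pipe). Stiff (about 0.22 N m), it stays where it is left; it starts a little off shut
- socket: loose steel wrench socket standing on the plate between the pipe and the robot, 24 mm in diameter, 36 mm high; origin under its centre
- union: loose brass pipe union standing on the plate's far right part, 26 mm across, 34 mm high; origin under its centre
- flange: loose dark steel flange lying on the bench to the right, 100 mm in diameter, 50 mm high; origin under its centre
- wrench: loose open-ended wrench lying on the bench to the right
- injector: loose steel injector body standing on the bench to the left, 28 mm in diameter, 105 mm high; origin under its centre
- screwdriver: loose screwdriver with an orange handle lying on the bench to the left

How it is judged:
By the outcome, as a careful person would: the job done as asked, in the order asked, and still so for the second after the job is handed in, with the robot touching nothing.
It also fails if it takes over 54 s, if anything falls off the work surface, if the arm or the gripper's body presses on something with over 40 N, if the wrist force passes 120 N, or if a joint passes its speed limit or range.

## Working session

There is one attempt and no reset: what is moved stays moved. The work goes in short steps, Python scripts to look and compute and a tool call to move; the robot and the scene stay as the last step left them, time stands still between calls to the robot, and variables do not carry over. Pictures are saved under pics/ and viewed, at most 10 in all, crops included, and the job is handed in when it is done.

Besides the shell and the picture viewer there is one more tool, called after ">>>" by a JSON object that holds its "api" and its "payload". carry_out: Moves the arm, as the interface text tells. Its arguments: {"type":"object","properties":{"moves":{"type":"array","items":{"type":"array","items":{"type":"number"}}},"fingers":{"type":"number"},"force":{"type":"number"}},"required":["moves"]}

```bash
mkdir -p pics; ls; python3 - <<'E'
from bench import read_state, viewer, r
import cv2
s=read_state(); print({k:s[k] for k in('time','ee_pos','eef_rot','width','ft_force')}, r.finger_overhang)
for n in('top','scene'):
    c=viewer.camera(n); cv2.imwrite(f'pics/{n}0.png',c['pixels'][:,:,::-1]); print(n,{k:c[k] for k in c if k not in('pixels','range_z')})
E
```

```text
pics
{'time': 0.0, 'ee_pos': array([ 0.14773792, -0.6069097 ,  0.23574168]), 'eef_rot': array([ 9.92879197e-01,  1.19123446e-01, -1.02783043e-04, -7.02377745e-04]), 'width': 0.08696032788459392, 'ft_force': array([ 0.53262511, -0.63786623, -0.33392018])} 0.014
top {'fx': 503.3294773428991, 'fy': 503.3294773428991, 'cx': 318.23170674154136, 'cy': 240.44551986677763, 'k1': -0.03826055567206507, 'xyz': array([ 3.82410290e-01, -5.36704468e-04,  1.38629823e+00]), 'orientation': array([-0.70355702,  0.70752528, -0.04507794,  0.0488209 ])}
scene {'fx': 440.55975026949136, 'fy': 440.55975026949136, 'cx': 321.1584779251263, 'cy': 237.24504211404638, 'k1': 0.023502248043938828, 'xyz': array([ 0.92090204, -0.61062123,  0.8350836 ]), 'orientation': array([ 0.89309764,  0.249718  , -0.09079671, -0.36300618])}
```

View pics/top0.png

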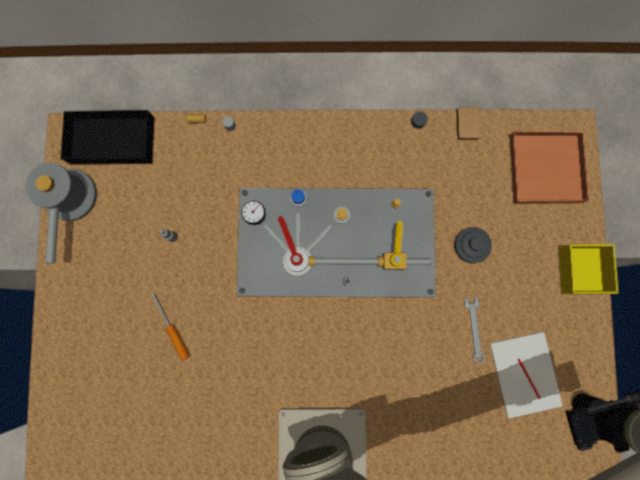

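View pics/scene0.png

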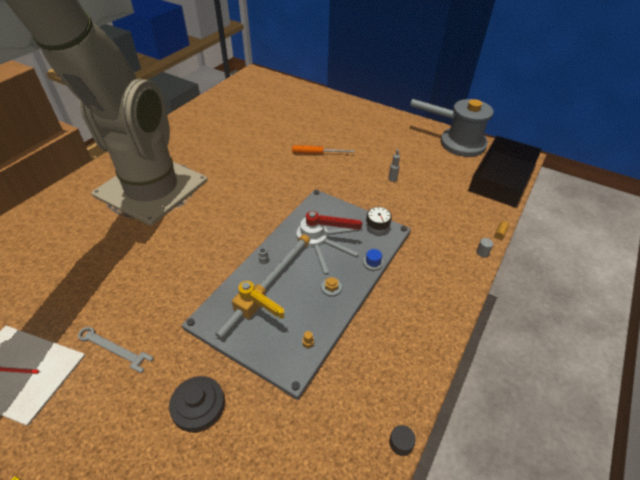

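The gauge is on the left (+0.75) port at top (253,212). The arm axis is near (296,259) with its tip near (281,219). The cock axis is near (396,260) with its tip near (399,223). I'll enlarge to read these more precisely.

```bash
cat > h.py <<'E'
import numpy as np, cv2
from scipy.spatial.transform import Rotation as R
from bench import read_state, viewer, r
def px2w(c,uv,z):
    K=np.array([[c['fx'],0,c['cx']],[0,c['fy'],c['cy']],[0,0,1]])
    p=(np.array(uv,float)-[c['cx'],c['cy']])/[c['fx'],c['fy']]
    q=p.copy()
    for _ in range(20): q=p/(1+c['k1']*(q@q))
    d=R.from_quat(c['orientation']).apply([*q,1]); o=c['xyz']
    return o+d*(z-o[2])/d[2]
def crop(c,name,x0,y0,w,h,s):
    cv2.imwrite(name,cv2.resize(c['pixels'][y0:y0+h,x0:x0+w,::-1],None,fx=s,fy=s,interpolation=cv2.INTER_CUBIC))
E
python3 - <<'E'
from h import *
c=viewer.camera('top'); crop(c,'pics/c1.png',235,180,205,125,3.9)
hsv=cv2.cvtColor(c['pixels'],cv2.COLOR_RGB2HSV)
print(c['range_z'][255:265,296], c['range_z'][212,253])
E
```

```text
[1.3010089 1.2930065 1.2955917 1.2913023 1.2952106 1.2931749 1.295757
 1.3025653 1.2962292 1.2981255] 1.3417224
```

View pics/c1.png

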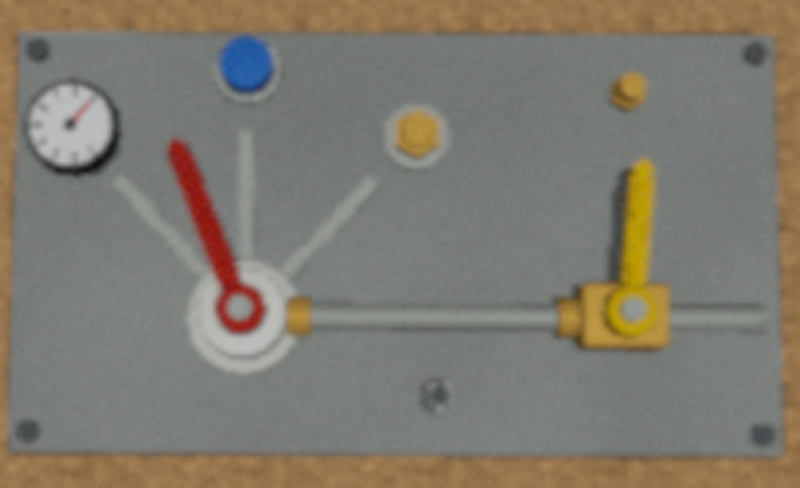

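The crop shows the gauge dial at (71,125), arm bolt (239,307) and tip (176,143), cock bolt (633,309) and lever tip (645,160), and screws at the plate corners.

```bash
python3 - <<'E'
from h import *
c=viewer.camera('top')
P={'gauge':(71,125,.066),'sel':(239,307,.098),'seltip':(176,143,.09),'cock':(633,309,.098),'cocktip':(645,160,.09),'cap':(246,63,.054),'plug':(417,131,.048),'socket':(434,393,.036),'union':(629,90,.034),'s1':(38,50,.021),'s2':(754,54,.021),'s3':(28,431,.021),'s4':(763,435,.021)}
W={k:px2w(c,((u+.5)/3.9+235-.5,(v+.5)/3.9+180-.5),z) for k,(u,v,z) in P.items()}
for k in W: print(k,W[k].round(4))
# fit manifold
M={'sel':(-.05,.105),'cock':(-.05,-.155)}
for k,a in(('plug',-.75),('cap',0),('gauge',.75)): M[k]=(-.05+.175*np.cos(a),.105+.175*np.sin(a))
A=np.array([M[k] for k in M]);B=np.array([W[k][:2] for k in M])
a0=A.mean(0);b0=B.mean(0);H=(A-a0)[:,0]@(B-b0)
A_=A-a0;B_=B-b0
th=np.arctan2((A_[:,0]*B_[:,1]-A_[:,1]*B_[:,0]).sum(),(A_*B_).sum())
Rm=np.array([[np.cos(th),-np.sin(th)],[np.sin(th),np.cos(th)]]);t=b0-Rm@a0
print('yaw',th,'t',t);print((A@Rm.T+t-B).round(4))
for k,v in zip(M,A@Rm.T+t):print(k,v.round(4))
for a,b in(('sel','seltip'),('sel','gauge'),('cock','cocktip')):
    d=(W[b]-W[a])[:2];print(a,b,np.hypot(*d),np.arctan2(d[1],d[0])-th)
s=read_state();Rt=R.from_quat(s['eef_rot']).as_matrix();print(Rt.round(3))
E
```

```text
gauge [0.6375 0.1803 0.066 ]
sel [0.5086 0.0635 0.098 ]
seltip [0.6201 0.1062 0.09  ]
cock [ 0.5057 -0.1962  0.098 ]
cocktip [ 0.6066 -0.208   0.09  ]
cap [0.6827 0.0609 0.054 ]
plug [ 0.6352 -0.0573  0.048 ]
socket [ 0.4545 -0.0674  0.036 ]
union [ 0.6662 -0.2071  0.034 ]
s1 [0.7007 0.2107 0.021 ]
s2 [ 0.6946 -0.2988  0.021 ]
s3 [0.4305 0.2138 0.021 ]
s4 [ 0.4248 -0.2959  0.021 ]
yaw -0.011286368384945036 t [ 0.55711284 -0.04234856]
[[-0.0003 -0.0003]
 [-0.0003 -0.0006]
 [-0.0002 -0.0002]
 [ 0.0006  0.0003]
 [ 0.0002  0.0008]]
sel [0.5083 0.0632]
cock [ 0.5054 -0.1968]
plug [ 0.635  -0.0575]
cap [0.6833 0.0612]
gauge [0.6377 0.181 ]
sel seltip 0.11944743490785695 0.37744110904313094
sel gauge 0.17396408680100445 0.7473287723857182
cock cocktip 0.10160482322080579 -0.10575884646107167
[[ 0.972  0.237 -0.   ]
 [ 0.237 -0.972  0.001]
 [-0.    -0.001 -1.   ]]
```

>>> {"api": "carry_out", "payload": {"moves": [[0, 0, 0, 0, 0, -0.9], [0, 0, 0, 0, 0, -0.9], [0, 0, 0, 0, 0, -0.9], [0, 0, 0, 0, 0, -0.9], [1, -0.2, 0, 0, 0, 0], [1, -0.2, 0, 0, 0, 0], [1, -0.2, 0, 0, 0, 0], [1, -0.2, 0, 0, 0, 0], [1, -0.2, 0, 0, 0, 0], [1, -0.2, 0, 0, 0, 0], [1, -0.2, 0, 0, 0, 0], [1, -0.2, 0, 0, 0, 0], [1, -0.2, 0, 0, 0, 0], [1, -0.2, 0, 0, 0, 0], [1, -0.2, 0, 0, 0, 0], [1, -0.2, 0, 0, 0, 0], [1, -0.2, 0, 0, 0, 0], [1, -0.2, 0, 0, 0, 0], [1, -0.2, 0, 0, 0, 0], [0, 0, 0, 0, 0, 0]], "fingers": 0, "force": 20}}

```text
time: 2.7
ee_pos: [0.5104, -0.1102, 0.2364]
eef_rot: [0.931, 0.365, 0.0, -0.001]
ft_force: [-0.2, 0.4, 1.7]
width: 0.0009
grip_force: 0.0
```

```bash
cat >> h.py <<'E'
def go(tx,ty,tz,yaw=None):
    s=read_state();Rt=R.from_quat(s['eef_rot']).as_matrix()
    a=np.arctan2(Rt[1,0],Rt[0,0])
    print('t',s['time'],'pos',s['ee_pos'].round(4),'yaw',a.round(4),'F',s['ft_force'].round(1),'w',round(s['width'],4))
    print('shift units',((Rt.T@(np.array([tx,ty,tz])-s['ee_pos']))/.04).round(3), 'turn z units', None if yaw is None else np.degrees(a-yaw)/8, 'tilt', Rt[:,2].round(3))
E
python3 -c "
from h import *
go(.6250,.0614,.07,.739)"
```

```text
t 2.7 pos [ 0.5104 -0.1102  0.2364] yaw 0.7468 F [-0.2  0.4  1.7] w 0.0009
shift units [ 5.011 -1.2    4.168] turn z units 0.05564350489934285 tilt [ 0.     0.001 -1.   ]
```

>>> {"api": "carry_out", "payload": {"moves": [[1, -0.24, 0, 0, 0, 0.05], [1, -0.24, 0, 0, 0, 0], [1, -0.24, 0, 0, 0, 0], [1, -0.24, 0, 0, 0, 0], [1, -0.24, 0, 0, 0, 0], [0, 0, 0, 0, 0, 0], [0, 0, 0.9, 0, 0, 0], [0, 0, 0.9, 0, 0, 0], [0, 0, 0.9, 0, 0, 0], [0, 0, 0.9, 0, 0, 0], [0, 0, 0.56, 0, 0, 0], [0, 0, 0, 0, 0, 0]]}}

```text
time: 4.2
ee_pos: [0.6244, 0.055, 0.0689]
eef_rot: [0.933, 0.359, -0.001, -0.0]
ft_force: [-0.3, 0.2, 0.0]
width: 0.0001
grip_force: 0.0
```

```bash
python3 - <<'E'
from h import *
u=np.array([np.cos(.739),np.sin(.739)]);n=np.array([-u[1],u[0]]);t=np.array([.5083,.0632])+.085*u-.023*n
go(*t,.07,.739)
c=viewer.camera('scene'); crop(c,'pics/s1.png',240,150,200,150,4)
E
```

```text
t 4.2 pos [0.6244 0.055  0.0689] yaw 0.7336 F [-0.3  0.2  0. ] w 0.0001
shift units [ 0.109 -1.531 -0.026] turn z units -0.03900752851973044 tilt [-0.003 -0.001 -1.   ]
```

View pics/s1.png

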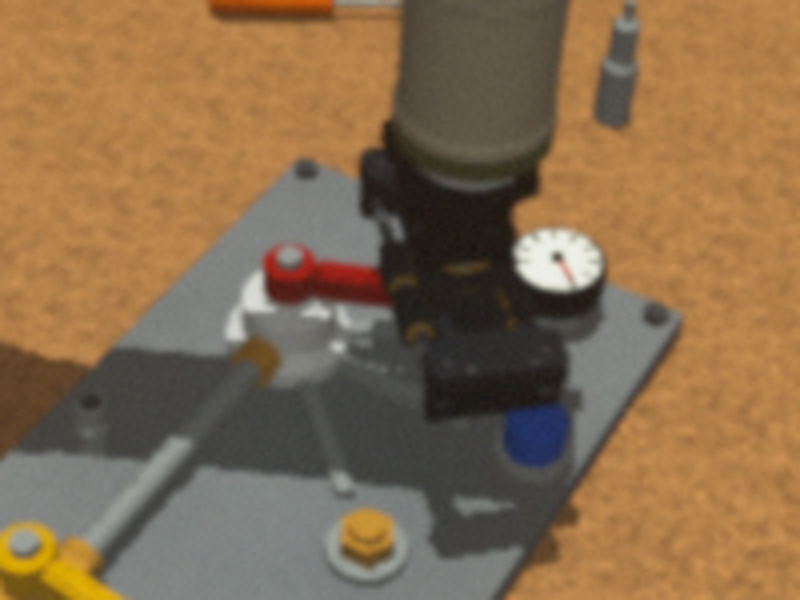

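The gripper is down on the right side of the red arm (crop 380,285), clear of the gauge (558,258) and the blue cap (537,430). I'll push along tool -y and stop a little short.

>>> {"api": "carry_out", "payload": {"moves": [[0, -0.2, 0, 0, 0, 0], [0, -0.2, 0, 0, 0, 0], [0, -0.2, 0, 0, 0, 0], [0, -0.2, 0, 0, 0, 0], [0, -0.2, 0, 0, 0, 0], [0, -0.2, 0, 0, 0, 0], [0, -0.15, 0, 0, 0, 0], [0, -0.1, 0, 0, 0, 0], [0, 0, 0, 0, 0, 0], [0, 0, 0, 0, 0, 0]]}}

```text
time: 5.5
ee_pos: [0.5859, 0.0993, 0.0698]
eef_rot: [0.933, 0.359, -0.001, -0.0]
ft_force: [0.1, -0.1, -0.1]
width: 0.0
grip_force: 0.0
```

```bash
python3 - <<'E'
from h import *
u=np.array([np.cos(.739),np.sin(.739)]);n=np.array([-u[1],u[0]]);t=np.array([.5083,.0632])+.085*u-.023*n
go(*t,.07,.739)
E
```

```text
t 5.5 pos [0.5859 0.0993 0.0698] yaw 0.7346 F [ 0.1 -0.1 -0.1] w 0.0
shift units [ 0.083 -0.064 -0.006] turn z units -0.031251970494912205 tilt [-0.001 -0.    -1.   ]
```

>>> {"api": "carry_out", "payload": {"moves": [[0, 0.5, 0, 0, 0, 0], [0, 0.5, 0, 0, 0, 0], [0, 0, -1, 0, 0, 0], [0, 0.5, -1, 0, 0, 0], [0, 1, -0.5, 0, 0, 0], [0, 1, 0, 0, 0, 0], [0, 1, 0, 0, 0, 0], [0, 1, 0, 0, 0, 0], [0, 0, 0, 0, 0, 0]]}}

```text
time: 6.62
ee_pos: [0.7351, -0.0698, 0.1685]
eef_rot: [0.934, 0.356, -0.001, 0.001]
ft_force: [-0.7, 0.1, 0.2]
width: 0.0005
grip_force: 0.0
```

```bash
python3 - <<'E'
from h import *
go(.6,.1,.07,.739)
c=viewer.camera('top'); crop(c,'pics/c2.png',235,180,205,125,3.9)
E
```

```text
t 6.625 pos [ 0.7351 -0.0698  0.1685] yaw 0.7282 F [-0.7  0.1  0.2] w 0.0005
shift units [ 0.308 -5.418  2.459] turn z units -0.07727431547285703 tilt [-0.001 -0.002 -1.   ]
```

View pics/c2.png

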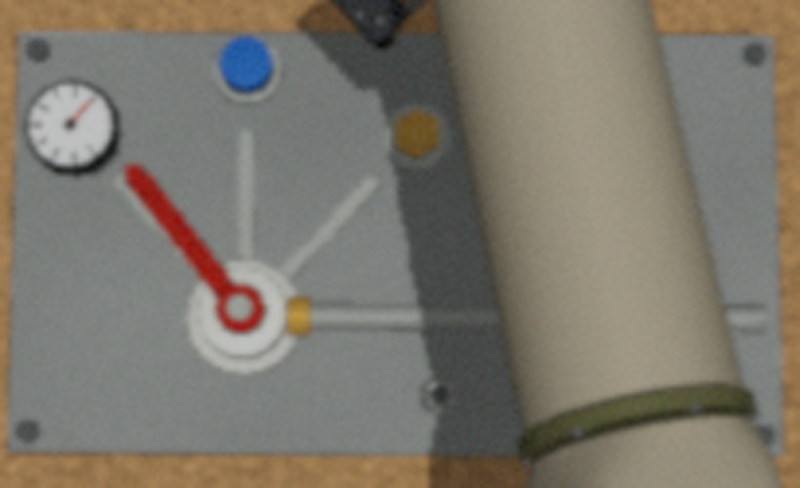

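The arm now points nearly at the gauge, with its tip at about (131,170). Next I'll measure its angle from the red pixels.

```bash
cat >> h.py <<'E'
def red():
    c=viewer.camera('top');h=cv2.cvtColor(c['pixels'],cv2.COLOR_RGB2HSV)
    m=((h[...,0]<6)|(h[...,0]>174))&(h[...,1]>170)&(h[...,2]>60)
    v,u=np.nonzero(m)
    P=np.array([px2w(c,(a,b),.088)[:2] for a,b in zip(u,v)])-[.5083,.0632]
    rr=np.hypot(*P.T);P=P[(rr>.035)&(rr<.13)]
    l=cv2.fitLine(P.astype(np.float32),cv2.DIST_L2,0,1e-4,1e-4).ravel()
    m=P.mean(0);print(len(P),'line',np.arctan(l[1]/l[0])+.0113,'via axis',np.arctan2(m[1],m[0])+.0113)
E
python3 -c "
from h import *
red();red()"
```

```text
134 line 0.67168635 via axis 0.670580472025556
134 line 0.6753522 via axis 0.6705240553707801
```

```bash
python3 - <<'E'
from h import *
u=np.array([np.cos(.739),np.sin(.739)]);n=np.array([-u[1],u[0]]);t=np.array([.5083,.0632])+.085*u-.0185*n
go(*t,.07,.739)
E
```

```text
t 6.775 pos [ 0.7338 -0.064   0.1697] yaw 0.7345 F [-0.2  0.3  0.5] w 0.0004
shift units [ 0.075 -5.683  2.499] turn z units -0.032476792446443824 tilt [-0.001  0.001 -1.   ]
```

>>> {"api": "carry_out", "payload": {"moves": [[0.07, -1, 0, 0, 0, -0.03], [0, -1, 0, 0, 0, 0], [0, -1, 0, 0, 0, 0], [0, -1, 0, 0, 0, 0], [0, -0.6, 0, 0, 0, 0], [0, 0, 0.9, 0, 0, 0], [0, 0, 0.9, 0, 0, 0], [0, 0, 0.7, 0, 0, 0], [0, 0, 0, 0, 0, 0], [0, 0, 0, 0, 0, 0]]}}

```text
time: 8.02
ee_pos: [0.6127, 0.0747, 0.0717]
eef_rot: [0.932, 0.361, 0.001, 0.0]
ft_force: [0.8, 0.2, 0.2]
width: 0.0006
grip_force: 0.0
```

```bash
python3 - <<'E'
from h import *
u=np.array([np.cos(.739),np.sin(.739)]);n=np.array([-u[1],u[0]]);t=np.array([.5083,.0632])+.085*u-.0185*n
go(*t,.07,.739)
E
```

```text
t 8.025 pos [0.6127 0.0747 0.0717] yaw 0.7394 F [0.8 0.2 0.2] w 0.0006
shift units [ 0.003 -1.084  0.04 ] turn z units 0.003061661078129528 tilt [ 0.002  0.    -1.   ]
```

>>> {"api": "carry_out", "payload": {"moves": [[0, -0.2, 0, 0, 0, 0], [0, -0.2, 0, 0, 0, 0], [0, -0.2, 0, 0, 0, 0], [0, -0.15, 0, 0, 0, 0], [0, -0.1, 0, 0, 0, 0], [0, -0.1, 0, 0, 0, 0], [0, -0.08, 0, 0, 0, 0], [0, -0.05, 0, 0, 0, 0], [0, 0, 0, 0, 0, 0], [0, 0, 0, 0, 0, 0], [0, 0.5, 0, 0, 0, 0], [0, 0.5, 0, 0, 0, 0], [0, 0, -1, 0, 0, 0], [0, 0.5, -1, 0, 0, 0], [0, 1, -0.5, 0, 0, 0], [0, 1, 0, 0, 0, 0], [0, 1, 0, 0, 0, 0], [0, 0.5, 0, 0, 0, 0], [0, 0, 0, 0, 0, 0]]}}

```text
time: 10.4
ee_pos: [0.7183, -0.045, 0.169]
eef_rot: [0.933, 0.359, -0.001, -0.0]
ft_force: [-1.2, -0.0, -0.2]
width: 0.0005
grip_force: 0.0
```

```bash
python3 - <<'E'
from h import *
red()
go(.6,-.1,.07,-.01)
c=viewer.camera('top'); crop(c,'pics/c3.png',235,180,205,125,3.9)
E
```

```text
138 line 0.7359979 via axis 0.7442008126166727
t 10.45 pos [ 0.7178 -0.0429  0.1693] yaw 0.7371 F [-0.1  0.2 -0.4] w 0.0004
shift units [-3.137 -0.919  2.486] turn z units 5.350614237238698 tilt [-0.001  0.    -1.   ]
```

View pics/c3.png

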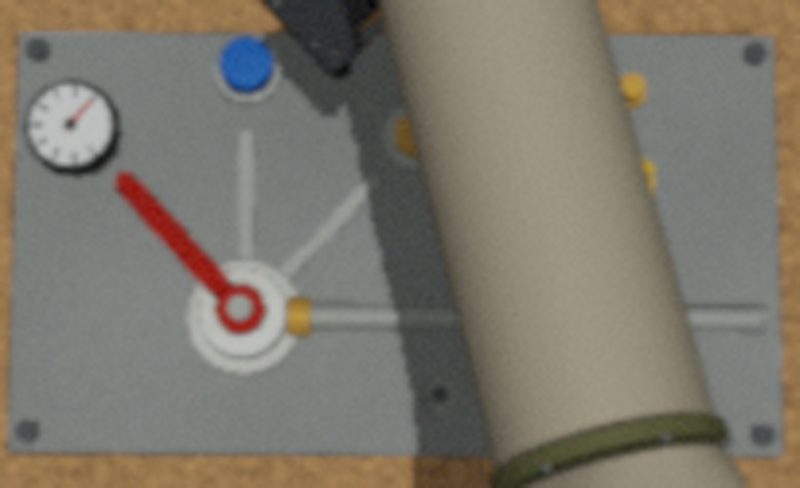

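Arm is at about 0.744 and points at the gauge. Next is the cock.

```bash
python3 - <<'E'
from h import *
print(read_state()['joint_positions'].round(3))
a=-.117;e=np.array([np.cos(a),np.sin(a)]);l=np.array([-e[1],e[0]])
t=np.array([.5054,-.1968])+.075*e+.04*l
print(t);go(*t,.17,a);
E
```

```text
[ 0.382  0.655 -0.624  1.229  0.371  1.37  -1.047]
[ 0.58455658 -0.16582846]
t 10.5 pos [ 0.7175 -0.0417  0.1697] yaw 0.7386 F [-0.5  0.8  0.5] w 0.0002
shift units [-4.547  0.058 -0.006] turn z units 6.128053379818863 tilt [-0.001  0.001 -1.   ]
```

>>> {"api": "carry_out", "payload": {"moves": [[-0.9, 0.01, 0, 0, 0, 0], [-0.9, 0.01, 0, 0, 0, 0], [-0.9, 0.01, 0, 0, 0, 0], [-0.9, 0.01, 0, 0, 0, 0], [-0.9, 0.01, 0, 0, 0, 0], [0, 0, 0, 0, 0, -0.85], [0, 0, 0, 0, 0, -0.85], [0, 0, 0, 0, 0, -0.85], [0, 0, 0, 0, 0, -0.85], [0, 0, 0, 0, 0, -0.85], [0, 0, 0, 0, 0, -0.85], [0, 0, 0, 0, 0, 0], [0, 0, 0, 0, 0, 0]]}}

```text
time: 12.12
ee_pos: [0.5859, -0.1641, 0.1703]
eef_rot: [0.749, 0.663, -0.0, 0.0]
ft_force: [0.1, 0.1, -0.2]
width: 0.0003
grip_force: 0.0
```

```bash
cat >> h.py <<'E'
def cock(a,g,rho=.075):
    e=np.array([np.cos(a),np.sin(a)]);l=np.array([-e[1],e[0]])
    t=np.array([.5054,-.1968])+rho*e+g*l
    print(read_state()['joint_positions'].round(3));go(*t,.07,a+np.pi/2)
E
python3 -c "
from h import *
cock(-.117,.04)"
```

```text
[ 0.795  0.447 -0.773  1.561  0.323  1.265 -0.149]
t 12.125 pos [ 0.5859 -0.1641  0.1703] yaw 1.4488 F [ 0.1  0.1 -0.2] w 0.0003
shift units [-0.047 -0.028  2.508] turn z units -0.03572675781917358 tilt [ 0. -0. -1.]
```

Descend, approach to contact, then begin the arc.

>>> {"api": "carry_out", "payload": {"moves": [[0, 0, 0.9, 0, 0, 0], [0, 0, 0.9, 0, 0, 0], [0, 0, 0.7, 0, 0, 0], [0, 0, 0, 0, 0, 0], [-0.2, 0, 0, 0, 0, 0], [-0.2, 0, 0, 0, 0, 0], [-0.18, 0, 0, 0, 0, 0], [-0.132, 0.026, 0, 0, 0, 0.5], [-0.132, 0.026, 0, 0, 0, 0.5], [-0.132, 0.026, 0, 0, 0, 0.5], [-0.132, 0.026, 0, 0, 0, 0.5], [-0.132, 0.026, 0, 0, 0, 0.5], [-0.132, 0.026, 0, 0, 0, 0.5], [-0.132, 0.026, 0, 0, 0, 0.5], [-0.132, 0.026, 0, 0, 0, 0.5], [0, 0, 0, 0, 0, 0]]}}

```text
time: 14.12
ee_pos: [0.5766, -0.23, 0.0709]
eef_rot: [0.902, 0.431, 0.001, 0.001]
ft_force: [2.0, 0.9, 1.1]
width: 0.0006
grip_force: 0.6
```

```bash
python3 - <<'E'
from h import *
cock(-.117-np.radians(32),.0175)
c=viewer.camera('scene'); crop(c,'pics/s2.png',180,180,200,150,4)
E
```

```text
[ 0.77   0.535 -0.604  1.625  0.334  1.084 -0.604]
t 14.125 pos [ 0.5766 -0.23    0.0709] yaw 0.8921 F [2.  0.9 1.1] w 0.0006
shift units [-0.027 -0.032  0.023] turn z units -0.022971169803476705 tilt [ 0.001 -0.001 -1.   ]
```

View pics/s2.png

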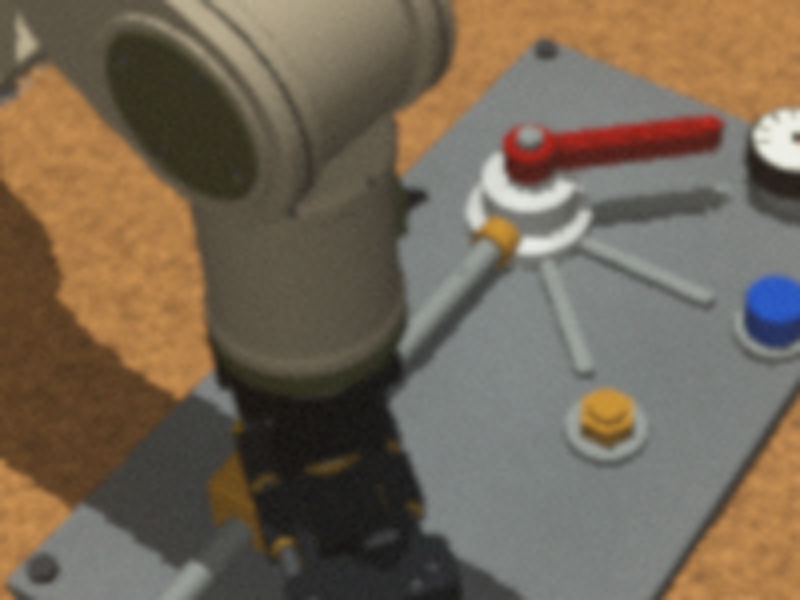

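The lever is hidden behind the gripper, with contact force around 2 N, and the red arm at (530,140)–(715,130) hasn't moved. Continuing the arc.

>>> {"api": "carry_out", "payload": {"moves": [[-0.132, 0.026, 0, 0, 0, 0.5], [-0.132, 0.026, 0, 0, 0, 0.5], [-0.132, 0.026, 0, 0, 0, 0.5], [-0.132, 0.026, 0, 0, 0, 0.5], [-0.132, 0.026, 0, 0, 0, 0.5], [-0.132, 0.026, 0, 0, 0, 0.5], [-0.132, 0.026, 0, 0, 0, 0.5], [-0.132, 0.026, 0, 0, 0, 0.5], [-0.132, 0.026, 0, 0, 0, 0.5], [-0.132, 0.026, 0, 0, 0, 0.5], [-0.132, 0.026, 0, 0, 0, 0.5], [-0.132, 0.026, 0, 0, 0, 0.5], [0, 0, 0, 0, 0, 0]]}}

```text
time: 15.8
ee_pos: [0.528, -0.2706, 0.0704]
eef_rot: [1.0, 0.028, -0.0, 0.0]
ft_force: [0.1, -0.9, 0.1]
width: 0.0002
grip_force: 0.2
```

```bash
python3 -c "
from h import *
cock(-1.583,.0175)"
```

```text
[ 0.755  0.448 -0.444  1.707  0.219  1.035 -1.278]
t 15.8 pos [ 0.528  -0.2706  0.0704] yaw 0.0555 F [ 0.1 -0.9  0.1] w 0.0002
shift units [-0.153  0.027  0.01 ] turn z units 0.48457278402019366 tilt [-0.    -0.001 -1.   ]
```

>>> {"api": "carry_out", "payload": {"moves": [[-0.1, 0.02, 0, 0, 0, 0.48], [-0.05, 0, 0, 0, 0, 0], [-0.03, 0, 0, 0, 0, 0], [-0.03, 0, 0, 0, 0, 0], [0, 0, 0, 0, 0, 0]]}}

```text
time: 16.42
ee_pos: [0.5234, -0.2713, 0.0707]
eef_rot: [1.0, -0.004, 0.004, 0.001]
ft_force: [17.3, -6.5, -12.5]
width: 0.0006
grip_force: 9.1
```

```bash
python3 -c "
from h import *
cock(-1.583,.0175)"
```

```text
[ 0.756  0.434 -0.435  1.724  0.208  1.022 -1.329]
t 16.425 pos [ 0.5234 -0.2713  0.0707] yaw -0.008 F [ 17.3  -6.5 -12.5] w 0.0006
shift units [-0.035  0.019  0.017] turn z units 0.029810946933155023 tilt [ 0.007 -0.002 -1.   ]
```

Force rises to 17 N, so the lever is on its stop. Now I'll retreat and look.

>>> {"api": "carry_out", "payload": {"moves": [[0.2, 0, 0, 0, 0, 0], [0.5, 0, 0, 0, 0, 0], [0.3, 0, 0, 0, 0, 0], [0, 0, -0.9, 0, 0, 0], [0, 0, -0.9, 0, 0, 0], [0, 0, -0.9, 0, 0, 0], [0, 0, -0.9, 0, 0, 0], [0, 0.9, 0, 0, 0, 0], [0, 0.9, 0, 0, 0, 0], [0, 0.9, 0, 0, 0, 0], [0, 0.9, 0, 0, 0, 0], [0, 0.9, 0, 0, 0, 0], [0, 0.9, 0, 0, 0, 0], [0, 0, 0, 0, 0, 0], [0, 0, 0, 0, 0, 0]]}}

```text
time: 18.3
ee_pos: [0.5574, -0.4866, 0.2137]
eef_rot: [1.0, -0.006, -0.0, -0.001]
ft_force: [0.9, 0.4, 0.2]
width: 0.0002
grip_force: 0.0
```

```bash
python3 - <<'E'
from h import *
red(); go(.5,-.4,.2)
c=viewer.camera('top'); crop(c,'pics/c4.png',235,180,205,125,3.9)
E
```

```text
139 line 0.7326986 via axis 0.744722696042018
t 18.35 pos [ 0.5577 -0.4861  0.214 ] yaw -0.0106 F [ 0.5 -0.4 -1.6] w 0.0003
shift units [-1.465 -2.138  0.353] turn z units None tilt [-0.     0.001 -1.   ]
```

View pics/c4.png

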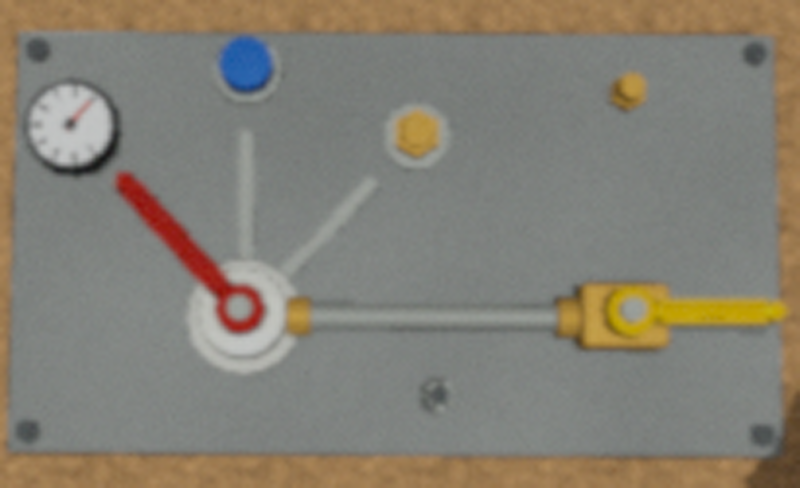

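The red arm points at the gauge (tip at 124,182). The yellow lever lies in line with the pipe (tip at 785,312). The loose parts haven't moved and the robot is clear.

```bash
python3 -c "
from bench import r
print(r.close_job())"
```

```text
the job is handed in; nothing more can be done
None
```

The job is handed in: the red arm points at the gauge (about 0.744 rad measured, port at 0.75), then the yellow lever was pushed fully open onto its stop, and the robot finished clear with the parts on the plate unmoved.

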